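# Lock off the bench isolator

### The arm

A 7-joint arm with a two-finger parallel gripper is mounted at the origin on the work surface. World frame = base frame: x ahead of the robot, y to its left, z up, the work surface at z = 0. Lengths are in m, angles in rad, forces in N, time in s.
With the tool pointing down it reaches from about 0.425 to 0.925 m from the base axis. Payload 6.8 kg.
Tool frame: the origin (TCP) lies on the mounting face of the last link; the fingertips stand 173 mm ahead of it and the grasp point (between the pads) lies 155 mm ahead of it (grip_point_offset is the distance from the TCP to the grasp point, in m); x points along the fingers, z is the direction in which the jaws open and shut, and the axes are right-handed (so a half turn about x gives the same grasp; the last joint's range is limited). The gripper opens to 85 mm and grips with 20 to 120 N. Pads are 22 mm wide; open, the fingers measure 114 mm over their backs; the gripper's body (76 mm by 85 mm) begins 54 mm behind the grasp point. The pads swing forward as they close: fully open they stand 13 mm farther back than shut.
Start: joints at [-1.445, 0.477, 0.022, 1.555, -0.011, 1.109, -0.083], TCP at [0.156, 0.657, 0.405] pointing down, gripper open.
Joint ranges: [-2.96, 2.96], [-0.34, 2.1], [-1.41, 1.46], [0.24, 2.44], [-1.37, 4.51], [0.17, 1.92], [-2.96, 2.96]. Speed limits (rad/s): [2.39, 2.39, 3.14, 3.14, 3.14, 3.14, 3.14].

### API

Orientations are given as a rotation vector (axis times angle).
In Python, from bench import * gives the robot as it stands. The module is installed in compiled form; this text tells all that it offers.
- The arm moves only by the tool servo_tool, never from a script. Its argument "motion" is a list of rows, each a list of 5 numbers: the shift along the tool's x, y, z in m, then the turn about the tool's x in degrees, then the gripper command: -1 is fully open, 1 is shut, values between are in proportion. In form: [[dx, dy, dz, turn, fingers], ...]. A call has 1 to 8 rows; each row is the pose to reach, as a shift and turn from the pose measured when the call began, along the tool's axes at that moment; what a row does not reach only later rows make up. A row lasts 1/10 s, in which the tool goes at most 50 mm and 8.59 degrees, less where a joint would pass 70% of its speed; a pose out of reach is approached as far as the arm can. A call with a gripper value outside its range is refused whole. The fingers move at their own pace and stop on an object; "force" is the grip in N (left out, the last holds). Time passes only in rows, so rows that repeat a pose let the fingers close. It gives the time, the measured TCP pose, the force and the opening at its end, in the units of the state.
- get_obs(): the state, without advancing time (a new reading comes with each control period).
- grab_frame(name): name is "scene" or "top"; returns the picture (420x560x3 uint8, red, green, blue); there is no depth.
- camera_params(name): a dict with "mtx" (3x3 intrinsics, pixels), "world_to_cam" (4x4, takes a point from world to camera coordinates). Camera axes: x right, y down, z forward; pixel columns grow to the right and rows downward; lengths in m; the calibration is good to about 2 mm. A picture is of the moment at which its call begins. camera_params takes no time and is no camera call.
- hand_in(): hands the job in, once; it reports no verdict.
The state is a dict: "clock": time; "joints": joint angles; "qvel": joint speeds; "tau": joint torques, N m; "tcp_pos": TCP position; "orientation": TCP orientation; "contact_force": force on the tool from outside, world axes, zero at the start; "moment": the same for the moment, N m; "grip_width": finger opening in m.
Only numpy, scipy, OpenCV 4.12 (cv2) and the standard library are available. Lean on these libraries where they do the work, as an engineer would, in place of code of your own. Each camera call takes 0.05 s, during which the arm holds its last target. There are 200 camera calls.

### The job

The bench supply must be locked off before work starts. With the fingertips, push the grip of the rotary isolator round to one of its two off positions, so that the slot across its disc lines up with the lock bar, then push the bar by its upright tab right through the disc and the keeper until it is fully home, and leave it there. Do not take hold of the grip or the tab, and leave the padlock, wire spool and parts bin where they are.

Things in the scene. Friction and masses are not known exactly. Their poses are not given: they have to be found in the camera images.
- isolator: Rotary isolator screwed to the bench, face up: enclosure 150 (its x) x 304 (its y) x 70 mm high, painted grey, the lid lighter than the base. Origin: centre of its underside; z up. On the lid at x = 0: the switch disc, axis at y = -58 mm, and the lock bar, lying along y. Fingertips above 92 mm clear the bar's channel and blocks.
- guide (a point): Centre of the guide block's top, 89 mm above the bench, at isolator y = -3 mm. The block is aluminium, 38 mm wide (x), 20 mm along the bar. From it the bar's channel (26 mm wide, top at 88 mm) runs to isolator y = +146 mm, away from the disc.
- keeper (a point): Centre of the keeper block's top, 89 mm above the bench, at isolator y = -110 mm, across the disc from the guide block: 38 mm wide, 14 mm along the bar. The bar's nose ends beyond it.
- switch (a joint): Turn of the switch disc in rad, counter-clockwise positive seen from above. Off (slot in line with the bar): 0 and 3.14. On: 1.57 and -1.57. Starts between 0.8 and 2.34. No detents, and no stop between -1.6 and 4.7: it stays where it is left, by friction of about 0.22 N m.
- disc_top (a point): Centre of the black switch disc's upper face, on its axis, 90 mm above the bench. Disc 84 mm in diameter, 20 mm thick; a slot 20 mm wide, 14 mm deep, with 4 mm bevelled mouths, crosses it through the centre along this frame's y and must come in line with the isolator's y. The frame turns with the disc; its x runs along the grip.
- grip_end_1 (a point): Middle of one end of the grip, 103 mm above the bench, 40 mm from the axis (disc +x). The grip is an upright black rib on the disc's face, 80 mm long, 16 mm thick (the last 6 mm of each end taper), 90 to 116 mm above the bench, square across the slot; the bar passes below it. Pushed sideways near an end, it turns the disc.
- grip_end_2 (a point): Middle of the other end of the grip, 40 mm from the axis (disc -x), same height.
- grip_flank_a: Lengthwise half of the grip towards the disc's +y (flat face 8 mm from the grip's middle plane). Origin on the disc's axis at lid height, 70 mm. Pushing this face turns the disc clockwise (seen from above) at end 1, counter-clockwise at end 2.
- grip_flank_b: Lengthwise half of the grip towards the disc's -y (flat face 8 mm from the middle plane). Same origin. Pressing both halves at once from opposite sides is taking hold of the grip.
- lock_bar (a joint): Travel of the lock bar in m: 0 drawn out (start), 0.128 fully home at its stop. It slides towards the isolator's -y; friction about 3 N; it stays where it is left. The disc's solid rim stops it within the first 10 mm unless the slot is in line to about 0.2 rad; its tapered nose then brings the disc the rest of the way.
- tab_face (a point): Centre of the outer face of the bar's upright tab, the face to push (it looks to the isolator's +y), 104 mm above the bench. Steel plate 32 mm wide (isolator's x), 6 mm thick (y), 89 to 119 mm above the bench, at the tail of the bar. This face is at isolator y = +142 mm with the bar drawn out, +14 mm with it home.
- bar_nose (a point): Tip of the bar's nose, 81 mm above the bench. Steel bar 16 mm wide, 6 mm thick, nose tapered to 8 mm over its last 8 mm, padlock hole 14 mm behind the tip. Start: isolator y = -12 mm, inside the guide block; home: y = -140 mm, out past the keeper with the hole clear.
- tab_outer: Outer 3 mm of the tab's thickness (the side that is pushed). Origin on the bar's line at the tab's outer face, at lid height.
- tab_inner: Inner 3 mm of the tab's thickness (the side towards the disc). Same origin. Pressing inner and outer halves together is taking hold of the tab.
- padlock: Loose brass padlock lying flat on the bench on the robot's side of the isolator: body 40 x 38 x 20 mm with a steel shackle to its +x, 69 mm long in all. Origin: centre of the body's underside. To be left alone.
- wire_spool: Loose upright spool of grey wire, 64 mm in diameter, 70 mm high, behind the isolator (the side away from the robot). Origin: centre of its underside. To be left alone.
- parts_bin: Loose black open parts bin, 100 x 80 x 55 mm, with small capacitors in it, behind the isolator. Origin: centre of its underside. To be left alone.

How it is judged:
On the way, in this order (a step that is already met when the one before it is completed fails the run):
1. the switch is turned to an off position: slot in line with the bar (angle between the y axis of disc_top and the y axis of isolator, either way round below 0.12 rad), for 0.2 s.
2. the bar is pushed through the disc and keeper, fully home (value of joint lock_bar above 0.122 m and angle between the y axis of disc_top and the y axis of isolator, either way round below 0.12 rad), for 0.2 s.
At the end, for the whole second after the job is handed in: The slot is within 0.12 rad of the bar's line (either off position) and the bar has travelled at least 122 of its 128 mm, its nose and padlock hole standing out past the keeper; bar and bystanders are at rest (all of step 2 and y of bar_nose in the frame of isolator below -0.132 m and velocity of joint lock_bar between -0.005 and 0.005 m/s and linear speed of each of padlock, wire_spool, parts_bin below 0.02 m/s); the robot touches nothing.
It fails at once if the grip is pinched: both its sides are pressed at once (contact force between the fingers and grip_flank_a above 1.5 N and contact force between the fingers and grip_flank_b above 1.5 N).
It fails at once if the tab is pinched: its inner and outer halves are pressed at once (contact force between the fingers and tab_outer above 1.5 N and contact force between the fingers and tab_inner above 1.5 N).
It fails at once if the bar is forced through the disc out of line (value of joint lock_bar above 0.03 m and angle between the y axis of disc_top and the y axis of isolator, either way round above 0.2 rad).
It fails at once if the padlock, wire spool or parts bin is moved by more than 20 mm, lifted or tipped (distance of any of padlock, wire_spool, parts_bin from where it was at the start of the episode above 0.02 m or angle between any of padlock, wire_spool, parts_bin's own z axis and vertical above 0.25 rad).
It also fails if it takes over 51 s, if anything falls off the work surface, if the arm or the gripper's body presses on something with over 40 N, if the wrist force passes 120 N, or if a joint passes its speed limit or range.

## Working session

There is one attempt and no reset: what is moved stays moved. The work goes in short steps, Python scripts to look and compute and a tool call to move; the robot and the scene stay as the last step left them, time stands still between calls to the robot, and variables do not carry over. Pictures are saved under pics/ and viewed, about 8 in all and at most 12, crops included, and the job is handed in when it is done.

Besides the shell and the picture viewer there is one more tool, called after "Request:" as name(argument=value, ...), one argument or row to a line, values as JSON. servo_tool: Moves the arm, as the interface text tells. Its arguments: {"type":"object","properties":{"motion":{"type":"array","items":{"type":"array","items":{"type":"number"}}},"force":{"type":"number"}},"required":["motion"]}

```bash
mkdir -p pics
python3 - <<'E'
from bench import *
import cv2
o=get_obs();print({k:o[k] for k in('clock','tcp_pos','orientation','grip_width','contact_force')})
for n in('scene','top'):
    cv2.imwrite(f'pics/{n}0.png',grab_frame(n)[:,:,::-1]); p=camera_params(n);print(n,p['mtx'],p['world_to_cam'])
E
```

```text
{'clock': 0.0, 'tcp_pos': array([0.15631392, 0.65637451, 0.40371877]), 'orientation': array([-1.03649444,  1.31212644,  1.03443523]), 'grip_width': 0.08508346200738313, 'contact_force': array([ 0.46734695,  0.42299768, -0.30954625])}
scene [[408.99955248   0.         278.48345838]
 [  0.         408.99955248 213.61405832]
 [  0.           0.           1.        ]] [[ 0.09923619  0.99492424 -0.01667138 -0.05999403]
 [ 0.73226496 -0.08436148 -0.6757745  -0.37565242]
 [-0.67375085  0.05485342 -0.73691987  1.12035065]
 [ 0.          0.          0.          1.        ]]
top [[446.85840824   0.         284.27296453]
 [  0.         446.85840824 211.9191964 ]
 [  0.           0.           1.        ]] [[-0.02631837 -0.99959864 -0.01048338  0.0513927 ]
 [-0.98399981  0.02775343 -0.17599464  0.5910829 ]
 [ 0.17621495  0.00568375 -0.9843353   0.8575406 ]
 [ 0.          0.          0.          1.        ]]
```

View pics/top0.png

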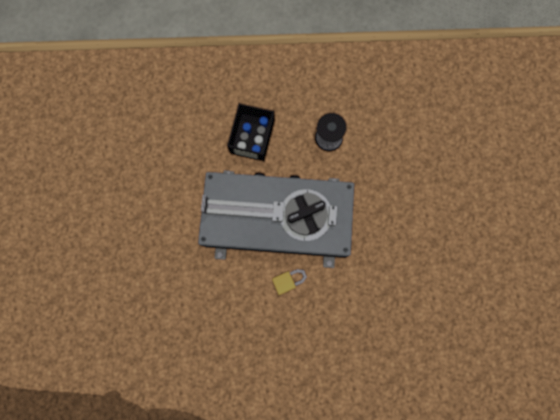

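View pics/scene0.png

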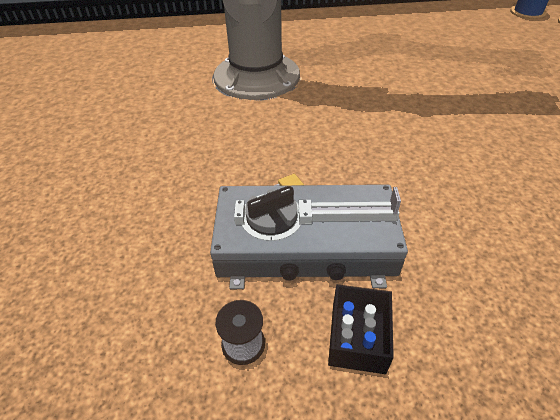

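The top view shows the isolator with the disc at about (306,214), the guide at (278,211), the tab at (207,205) and the keeper at (333,215). The padlock is on the near side, and the bin and spool are behind. I'll zoom in next.

Run:
```python
import cv2
a=cv2.imread('pics/top0.png')[165:275,195:365]
cv2.imwrite('pics/top0z.png',cv2.resize(a,None,fx=4.7,fy=4.7,interpolation=cv2.INTER_CUBIC))
```

```text
(no output)
```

View pics/top0z.png

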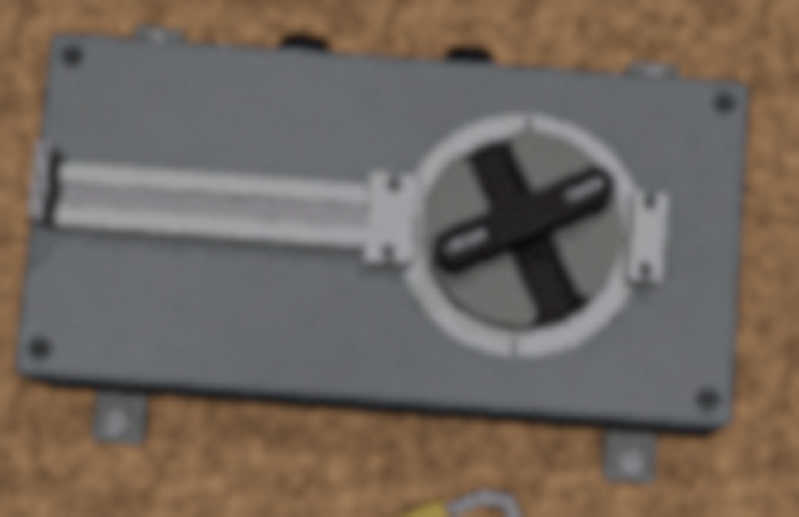

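The zoom shows these pixels:
- **Lid corners:** (55,37), (748,88), (730,425) and (20,372).
- **Guide and keeper:** (390,217) and (648,237).
- **Grip ends:** (612,180) and (437,262).

```bash
cat > h.py <<'E'
import numpy as np
from bench import *
from scipy.spatial.transform import Rotation as R
from scipy.optimize import least_squares
def ray(uv,z,n='top'):
    p=camera_params(n);M=p['world_to_cam'];Rm=M[:3,:3];c=-Rm.T@M[:3,3]
    d=Rm.T@np.linalg.solve(p['mtx'],[*uv,1]);return (c+d*(z-c[2])/d[2])[:2]
def iso2w(P,xyth):
    x,y,t=xyth;c,s=np.cos(t),np.sin(t);P=np.atleast_2d(P);return np.c_[x+c*P[:,0]-s*P[:,1],y+s*P[:,0]+c*P[:,1]]
E
python3 - <<'E'
from h import *
Z=lambda u,v:((u+.5)/4.7+195-.5,(v+.5)/4.7+165-.5)
# iso +x = up in image (world x ahead), +y = left
obs=[((55,37),.07,(.075,.152)),((748,88),.07,(.075,-.152)),((730,425),.07,(-.075,-.152)),((20,372),.07,(-.075,.152)),((390,217),.089,(0,-.003)),((648,237),.089,(0,-.110))]
W=np.array([ray(Z(*o[0]),o[1]) for o in obs]);P=np.array([o[2] for o in obs])
f=least_squares(lambda q:(iso2w(P,q)-W).ravel(),[.6,0,0],loss='soft_l1',f_scale=.002)
print(f.x,(iso2w(P,f.x)-W)*1e3)
e=[ray(Z(*u),.116) for u in((612,180),(437,262))];print(e,(e[0]+e[1])/2,iso2w([[0,-.058],[0,.142],[0,.014]],f.x))
d=e[0]-e[1];print('grip yaw rel iso',np.arctan2(d[1],d[0])-f.x[2])
o=get_obs();print(R.from_rotvec(o['orientation']).as_matrix())
E
```

```text
[ 0.58794953  0.05052397 -0.1032363 ] [[ 3.13246415  2.47658378]
 [ 3.10268433 -1.89731994]
 [-2.00829074 -1.6814921 ]
 [-1.01385095  3.83852512]
 [-0.76223404 -0.53226435]
 [-0.33775325 -0.15221049]]
[array([ 0.59613752, -0.04248893]), array([0.56460131, 0.02908044])] [ 0.58036942 -0.00670424] [[ 0.58197246 -0.00716723]
 [ 0.60258306  0.19176794]
 [ 0.58939227  0.06444943]]
grip yaw rel iso -1.0525183939268965
[[-2.66529959e-04 -9.72799474e-01  2.31648684e-01]
 [-1.59609898e-03  2.31648811e-01  9.72798171e-01]
 [-9.99998691e-01 -1.10454371e-04 -1.61442559e-03]]
```

```bash
cat >> h.py <<'E'
ISO=[.58795,.05052,-.1032]
def goto(ptiso,ztip,yawoff=0,iso=ISO,lim=True):
    "shift in tool axes (mm) to put the fingertip centre at iso xy (m), tip height, tool z along iso y"
    o=get_obs();T=R.from_rotvec(o['orientation']).as_matrix()
    w=np.r_[iso2w(ptiso,iso)[0],ztip+.173]
    d=T.T@(w-o['tcp_pos']);zy=np.arctan2(T[1,2],T[0,2]);turn=-np.degrees(iso[2]+np.pi/2+yawoff-zy)
    return np.round(d*1e3,1),round(turn,2)
def arc(phi,s=.031,back=0):
    d=np.array([np.cos(phi),np.sin(phi)]);n=np.array([np.sin(phi),-np.cos(phi)])
    return s*d+(.008+back)*n+[.011,.0145]+[0,-.058]
def st():
    o=get_obs();print(o['clock'],o['tcp_pos'],o['contact_force'],o['grip_width'])
E
python3 -c "
from h import *
print(arc(2.089,back=.017),goto(arc(2.089,back=.017),.2307))"
```

```text
[ 0.01736282 -0.00418697] (array([   1. , -578. , -491.3]), np.float64(-7.48))
```

Request:
servo_tool(
  motion=[
    [0,-0.578,-0.491,-7.5,1],
    [0,-0.578,-0.491,-7.5,1],
    [0,-0.578,-0.491,-7.5,1],
    [0,-0.578,-0.491,-7.5,1],
    [0,-0.578,-0.491,-7.5,1],
    [0,-0.578,-0.491,-7.5,1],
    [0,-0.578,-0.491,-7.5,1],
    [0,-0.578,-0.491,-7.5,1],
  ],
  force=40,
)

```text
clock: 0.9
tcp_pos: [0.3936, 0.3321, 0.4046]
orientation: [-1.134, 1.258, 1.133]
contact_force: [0.3, 0.1, 0.5]
grip_width: -0.0005
```

```bash
python3 -c "
from h import *
st();print(goto(arc(2.089,back=.017),.2307))"
```

```text
0.9 [0.39360432 0.33208474 0.40458993] [0.264955   0.12238289 0.52618943] -0.0005343122580619779
(array([   1.3, -239.6, -264.3]), np.float64(0.02))
```

Next I go on and come down partway, to tip height 0.15 m.

Request:
servo_tool(
  motion=[
    [0,-0.24,-0.264,0,1],
    [0,-0.24,-0.264,0,1],
    [0,-0.24,-0.264,0,1],
    [0,-0.24,-0.264,0,1],
    [0,-0.24,-0.264,0,1],
    [0,-0.24,-0.264,0,1],
    [0.08,-0.24,-0.264,0,1],
    [0.08,-0.24,-0.264,0,1],
  ],
)

```text
clock: 1.7
tcp_pos: [0.6065, 0.0429, 0.3248]
orientation: [-1.134, 1.256, 1.13]
contact_force: [0.4, 0.6, -1.2]
grip_width: -0.0001
```

Run:
```python
from h import *
import cv2
st();print(goto(arc(2.089,back=.017),.098))
a=cv2.resize(grab_frame('scene')[:,:,::-1][100:300,190:430],None,fx=3,fy=3,interpolation=cv2.INTER_CUBIC)
cv2.imwrite('pics/s1.png',a)
```

```text
1.7 [0.60645929 0.04285043 0.32483321] [ 0.4253211   0.5677672  -1.23530231] -9.481036259354258e-05
(array([53.8,  2. ,  1.6]), np.float64(-0.05))
```

View pics/s1.png

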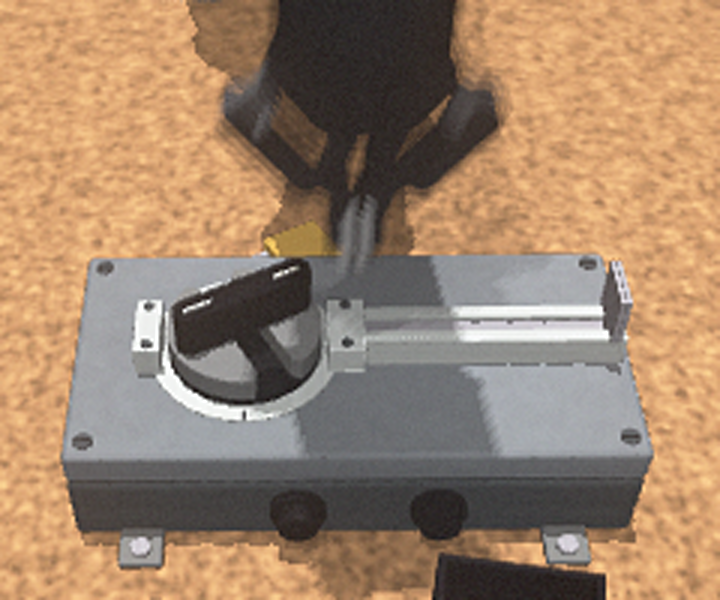

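The shut fingertips are at crop (355,270). They look only about 16 mm thick, not 29 mm, so I'll check that and the tip height by projection.

Run:
```python
from h import *
o=get_obs();T=R.from_rotvec(o['orientation']).as_matrix();p=camera_params('scene')
for lx in(.14,.155,.173):
  for lz in(-.0145,-.008,0,.008,.0145):
    w=o['tcp_pos']+T@[lx,-.011 if 0 else .0,lz];c=p['world_to_cam']@np.r_[w,1];u=p['mtx']@c[:3]/c[2]
    print(lx,lz,((u[:2]-[190,100])*3).round(0))
```

```text
0.14 -0.0145 [307. 224.]
0.14 -0.008 [320. 224.]
0.14 0 [337. 224.]
0.14 0.008 [354. 224.]
0.14 0.0145 [368. 224.]
0.155 -0.0145 [306. 247.]
0.155 -0.008 [320. 247.]
0.155 0 [336. 247.]
0.155 0.008 [353. 247.]
0.155 0.0145 [366. 247.]
0.173 -0.0145 [306. 273.]
0.173 -0.008 [319. 273.]
0.173 0 [335. 273.]
0.173 0.008 [351. 273.]
0.173 0.0145 [364. 273.]
```

Run:
```python
import cv2
a=cv2.imread('pics/s1.png')[150:300,290:440];cv2.imwrite('pics/s1z.png',cv2.resize(a,None,fx=4,fy=4,interpolation=cv2.INTER_CUBIC))
```

```text
(no output)
```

View pics/s1z.png

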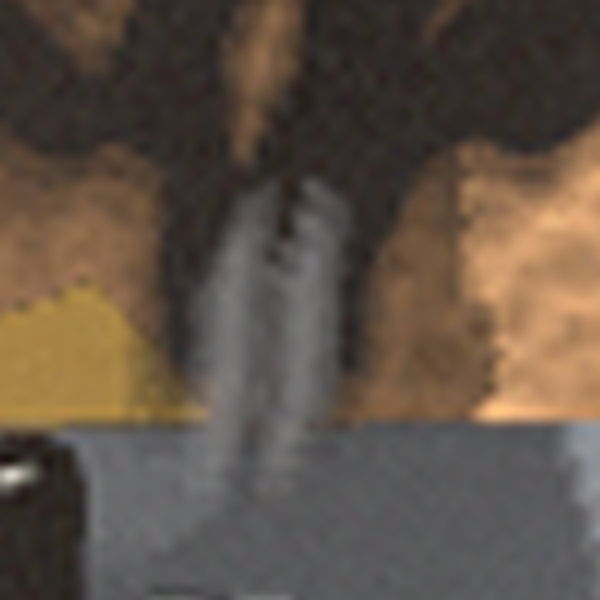

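The picture is blurred by motion, so I'll retake it at rest.

Run:
```python
from h import *
import cv2
grab_frame('top');st()
f=grab_frame('scene')[:,:,::-1];t=grab_frame('top')[:,:,::-1]
o=get_obs();T=R.from_rotvec(o['orientation']).as_matrix()
for n in('scene','top'):
  p=camera_params(n)
  for lz in(-.008,.008):
    w=o['tcp_pos']+T@[.173,0,lz];c=p['world_to_cam']@np.r_[w,1];u=p['mtx']@c[:3]/c[2];print(n,u[:2])
a=cv2.resize(f[140:220,265:345],None,fx=6,fy=6,interpolation=cv2.INTER_CUBIC)
b=cv2.resize(t[160:260,240:320],None,fx=4,fy=4.8,interpolation=cv2.INTER_CUBIC)
cv2.imwrite('pics/s2.png',np.hstack([a,b]))
```

```text
1.8 [0.60441723 0.04022724 0.31913133] [-1.15018981 -0.46498779 -0.62555688] 0.00018202066617732657
scene [300.82825104 187.48052402]
scene [311.66211207 187.40843522]
top [283.23772671 196.4236849 ]
top [274.50509602 195.7809671 ]
```

View pics/s2.png

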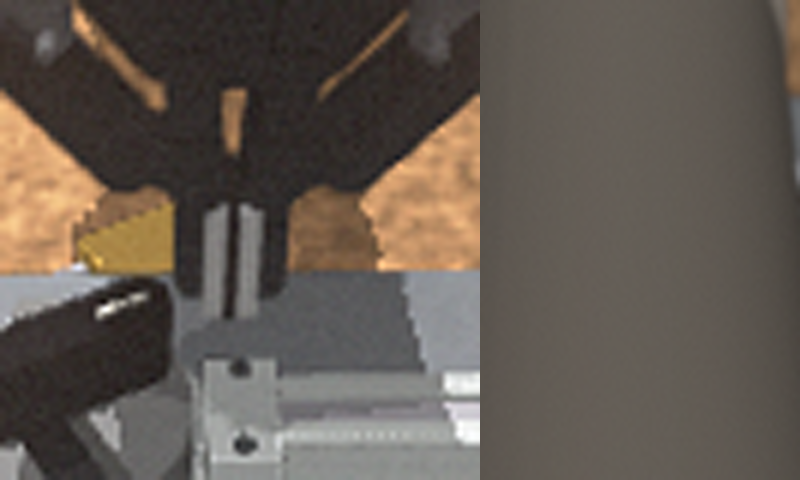

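At rest, the pads are 14 mm thick at the very tip. The 28 mm backing starts about 7 mm higher and will bear on the grip, so the 14.5 mm half-thickness holds. The tip height also matches. I'll go down to tip height 0.096 m and compute the arc rows.

Run:
```python
from h import *
print(goto(arc(2.089,back=.017),.096))
for ph in np.linspace(2.089,np.pi,8): print(round(ph,2),goto(arc(ph),.096))
```

```text
(array([54.7, -0. ,  0.5]), np.float64(-0.06))
2.09 (array([54.8, 14.8, -7.9]), np.float64(-0.06))
2.24 (array([54.8, 19.3, -9.6]), np.float64(-0.06))
2.39 (array([ 54.8,  23.5, -11.8]), np.float64(-0.06))
2.54 (array([ 54.9,  27.4, -14.7]), np.float64(-0.06))
2.69 (array([ 54.9,  30.7, -18.1]), np.float64(-0.06))
2.84 (array([ 54.9,  33.6, -22. ]), np.float64(-0.06))
2.99 (array([ 54.9,  35.8, -26.3]), np.float64(-0.06))
3.14 (array([ 54.9,  37.3, -30.9]), np.float64(-0.06))
```

Request:
servo_tool(
  motion=[
    [0.03,0,0,0,1],
    [0.055,0,0,0,1],
    [0.055,0,0,0,1],
    [0.055,0.007,-0.004,0,1],
    [0.055,0.015,-0.008,0,1],
    [0.055,0.019,-0.0095,0,1],
    [0.055,0.0235,-0.012,0,1],
    [0.055,0.0235,-0.012,0,1],
  ],
)

```text
clock: 2.7
tcp_pos: [0.5815, 0.0356, 0.271]
orientation: [-1.135, 1.253, 1.13]
contact_force: [5.5, 2.2, -1.2]
grip_width: -0.0003
```

Run:
```python
from h import *
st()
for ph in (2.54,2.69,2.84,2.99,3.14,3.19): print(round(ph,2),goto(arc(ph),.096))
```

```text
2.7 [0.58150941 0.03564003 0.2709666 ] [ 5.45453214  2.20335653 -1.17848336] -0.00026494700463569354
2.54 (array([ 1.9,  5.2, -3.9]), np.float64(-0.01))
2.69 (array([ 1.9,  8.5, -7.3]), np.float64(-0.01))
2.84 (array([  1.9,  11.4, -11.2]), np.float64(-0.01))
2.99 (array([  1.9,  13.6, -15.4]), np.float64(-0.01))
3.14 (array([  1.9,  15.1, -20. ]), np.float64(-0.01))
3.19 (array([  1.9,  15.5, -21.5]), np.float64(-0.01))
```

The contact force is 6 N along the flank normal, so it is pushing as planned. I'll continue the arc.

Request:
servo_tool(
  motion=[
    [0.002,0.005,-0.004,0,1],
    [0.002,0.0085,-0.0073,0,1],
    [0.002,0.0115,-0.011,0,1],
    [0.002,0.0135,-0.0155,0,1],
    [0.002,0.015,-0.02,0,1],
    [0.002,0.015,-0.02,0,1],
  ],
)

```text
clock: 3.3
tcp_pos: [0.5643, 0.022, 0.2705]
orientation: [-1.133, 1.246, 1.136]
contact_force: [-2.6, 12.1, 4.5]
grip_width: -0.0002
```

Run:
```python
from h import *
import cv2
st();print(goto(arc(np.pi),.096))
f=grab_frame('scene')[:,:,::-1]
cv2.imwrite('pics/s3.png',cv2.resize(f[160:260,200:330],None,fx=6,fy=6,interpolation=cv2.INTER_CUBIC))
```

```text
3.3 [0.56432561 0.02203811 0.27050393] [-2.5995065  12.12771599  4.46058348] -0.000239421268044267
(array([ 1.5, -0.5, -4.7]), np.float64(0.22))
```

View pics/s3.png

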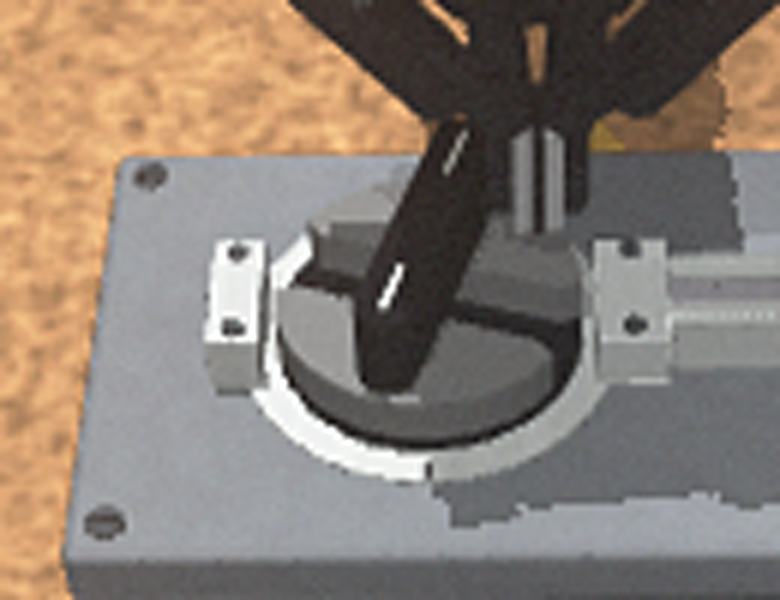

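The disc is still about 0.3 rad short, and the tool lags its target by 4.7 mm. I'll push on and measure the grip angle from its white stripes, now at crop (395,287) and (457,150).

Request:
servo_tool(
  motion=[
    [0.001,0,-0.003,0,1],
    [0.001,0,-0.006,0,1],
    [0.001,0,-0.0075,0,1],
    [0.001,0,-0.0075,0,1],
  ],
)

```text
clock: 3.75
tcp_pos: [0.5627, 0.0182, 0.2705]
orientation: [-1.131, 1.243, 1.141]
contact_force: [-3.8, 10.6, 4.7]
grip_width: 0.0
```

Run:
```python
from h import *
import cv2
st();print(goto(arc(np.pi),.096))
f=grab_frame('scene')[:,:,::-1]
cv2.imwrite('pics/s4.png',cv2.resize(f[160:260,200:330],None,fx=6,fy=6,interpolation=cv2.INTER_CUBIC))
def ang(a,b):
  Z=lambda u:((u[0]+.5)/6+199.5,(u[1]+.5)/6+159.5)
  d=ray(Z(a),.116,'scene')-ray(Z(b),.116,'scene');return np.arctan2(d[1],d[0])-ISO[2]
print('prev',ang((395,287),(457,150)))
```

```text
3.75 [0.56267833 0.01822416 0.27051586] [-3.8249357  10.64554546  4.68727611] 1.3700808101734266e-05
(array([ 1.5, -1.8, -0.8]), np.float64(0.38))
prev -0.2959815112893769
```

View pics/s4.png

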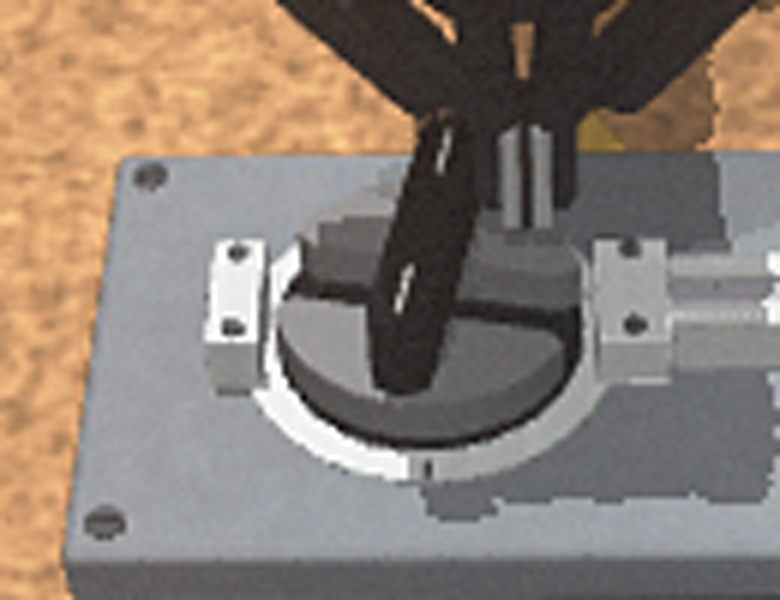

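The stripes are now at (404,290) and (444,148), which leaves about 0.15 rad. That needs roughly 4.5 mm more, plus about 3 mm for give in the arm.

Request:
servo_tool(
  motion=[
    [0.001,0,-0.004,0,1],
    [0.001,0,-0.0075,0,1],
    [0.001,0,-0.0075,0,1],
    [0.001,0,-0.0075,0,1],
  ],
)

```text
clock: 4.2
tcp_pos: [0.5611, 0.0143, 0.2705]
orientation: [-1.129, 1.239, 1.147]
contact_force: [-4.5, 9.2, 4.8]
grip_width: -0.0001
```

Run:
```python
from h import *
import cv2
st();print(goto(arc(np.pi),.096))
f=grab_frame('scene')[:,:,::-1]
cv2.imwrite('pics/s5.png',cv2.resize(f[160:260,200:330],None,fx=6,fy=6,interpolation=cv2.INTER_CUBIC))
def ang(a,b):
  Z=lambda u:((u[0]+.5)/6+199.5,(u[1]+.5)/6+159.5)
  d=ray(Z(a),.116,'scene')-ray(Z(b),.116,'scene');return np.arctan2(d[1],d[0])-ISO[2]
print('prev',ang((404,290),(444,148)))
for x in range(395,425,5):print(x,[ang((x,290),(x2,148)).round(3) for x2 in range(420,450,5)])
```

```text
4.2 [0.56113464 0.0142749  0.27054354] [-4.47954068  9.20972266  4.7648683 ] -5.1704508922003184e-05
(array([ 1.6, -3. ,  3.3]), np.float64(0.55))
prev -0.18063174316738528
395 [np.float64(-0.103), np.float64(-0.128), np.float64(-0.153), np.float64(-0.178), np.float64(-0.203), np.float64(-0.228)]
400 [np.float64(-0.078), np.float64(-0.104), np.float64(-0.129), np.float64(-0.155), np.float64(-0.18), np.float64(-0.204)]
405 [np.float64(-0.054), np.float64(-0.08), np.float64(-0.105), np.float64(-0.131), np.float64(-0.156), np.float64(-0.181)]
410 [np.float64(-0.03), np.float64(-0.056), np.float64(-0.081), np.float64(-0.107), np.float64(-0.132), np.float64(-0.157)]
415 [np.float64(-0.006), np.float64(-0.031), np.float64(-0.057), np.float64(-0.083), np.float64(-0.108), np.float64(-0.133)]
420 [np.float64(0.018), np.float64(-0.007), np.float64(-0.033), np.float64(-0.058), np.float64(-0.084), np.float64(-0.109)]
```

View pics/s5.png

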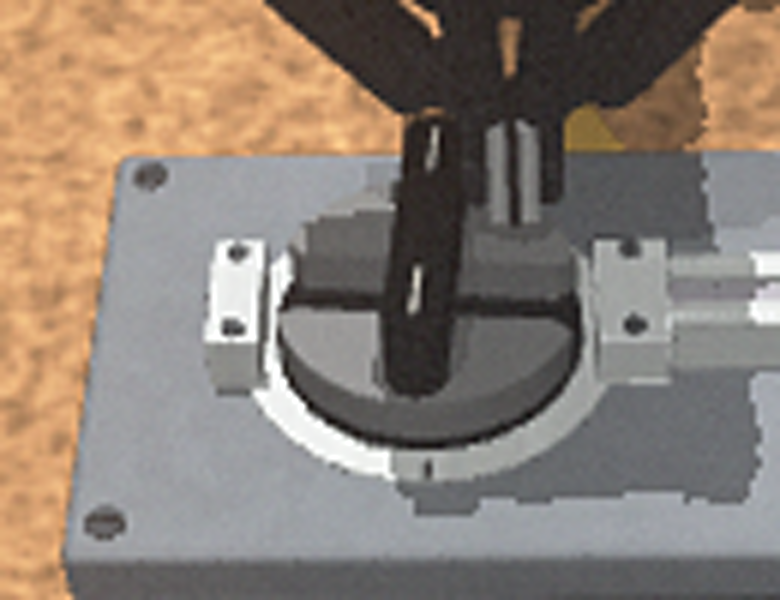

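The stripes are at (415,290) and (432,148), so the disc is about 0.07 rad short. That means 2.5 mm more.

Request:
servo_tool(
  motion=[
    [0.001,0,-0.003,0,1],
    [0.001,0,-0.006,0,1],
    [0.001,0,-0.006,0,1],
    [0.001,0,-0.006,0,1],
  ],
)

```text
clock: 4.65
tcp_pos: [0.5601, 0.0117, 0.2707]
orientation: [-1.127, 1.234, 1.151]
contact_force: [-3.1, 9.3, 3.3]
grip_width: -0.0
```

Request:
servo_tool(
  motion=[
    [0,0,0.015,0,1],
    [0,0,0.03,0,1],
    [-0.02,0,0.03,0,1],
    [-0.06,0,0.03,0,1],
    [-0.06,0,0.03,0,1],
  ],
)

```text
clock: 5.15
tcp_pos: [0.5646, 0.041, 0.3363]
orientation: [-1.13, 1.226, 1.146]
contact_force: [1.2, -0.4, 0.9]
grip_width: -0.0001
```

Run:
```python
from h import *
import cv2
st();print(goto([0,.19],.15))
f=grab_frame('scene')[:,:,::-1]
cv2.imwrite('pics/s6.png',cv2.resize(f[160:260,200:330],None,fx=6,fy=6,interpolation=cv2.INTER_CUBIC))
```

```text
5.15 [0.56460837 0.04096326 0.33626008] [ 1.16221415 -0.39947847  0.89543836] -9.873483271295024e-05
(array([ 18.3, -24.7, 201.2]), np.float64(0.74))
```

View pics/s6.png

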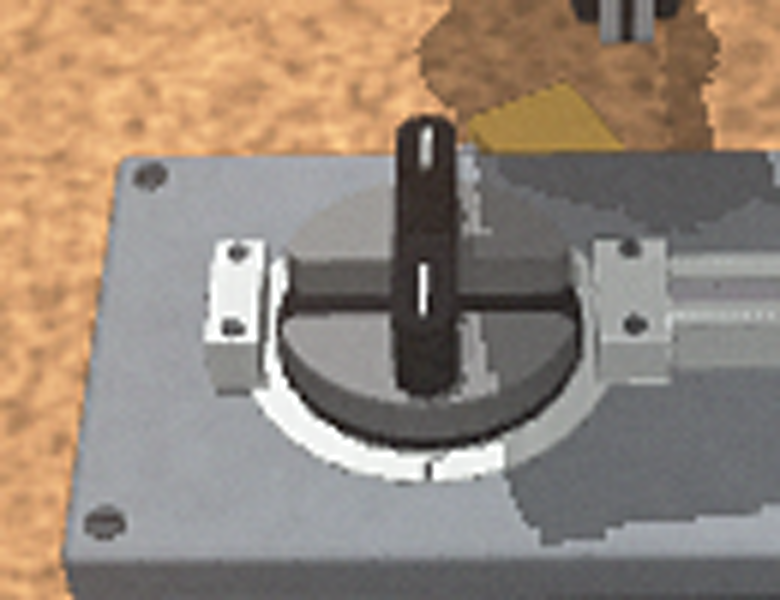

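The stripes are at (424,288) and (427,145), so the slot is in line to within about 0.02 rad. Next I go above and outside the tab.

Request:
servo_tool(
  motion=[
    [0,-0.025,0.05,0.7,1],
    [0,-0.025,0.1,0.7,1],
    [0,-0.025,0.15,0.7,1],
    [0.018,-0.025,0.201,0.7,1],
    [0.018,-0.025,0.201,0.7,1],
    [0.018,-0.025,0.201,0.7,1],
    [0.018,-0.025,0.201,0.7,1],
  ],
)

```text
clock: 5.9
tcp_pos: [0.6068, 0.238, 0.3204]
orientation: [-1.121, 1.236, 1.138]
contact_force: [0.9, -1.5, 0.6]
grip_width: -0.0001
```

```bash
python3 -c "
from h import *
st()
for y in(.19,.157,.150,.0285,.025):print(y,goto([0,y],.097))"
```

```text
5.9 [0.60681211 0.2380246  0.3204301 ] [ 0.93114146 -1.5083994   0.57952664] -0.00010413781078856433
0.19 (array([50.5, -0.3,  0.5]), np.float64(-0.01))
0.157 (array([ 49.7,  -0.3, -32.5]), np.float64(-0.01))
0.15 (array([ 49.6,  -0.3, -39.5]), np.float64(-0.01))
0.0285 (array([  47. ,   -0.3, -161. ]), np.float64(-0.01))
0.025 (array([  46.9,   -0.3, -164.5]), np.float64(-0.01))
```

Request:
servo_tool(
  motion=[
    [0.03,0,0,0,1],
    [0.05,0,0,0,1],
    [0.05,0,0,0,1],
    [0.05,0,-0.015,0,1],
    [0.0495,0,-0.03,0,1],
    [0.0495,0,-0.037,0,1],
    [0.0495,0,-0.045,0,1],
    [0.0495,0,-0.05,0,1],
  ],
)

```text
clock: 6.7
tcp_pos: [0.6027, 0.1891, 0.2713]
orientation: [-1.12, 1.233, 1.137]
contact_force: [1.7, 3.6, 3.0]
grip_width: -0.0001
```

```bash
python3 -c "
from h import *
st()
for y in(.14,.1,.0285,.025):print(y,goto([0,y],.097))"
```

```text
6.7 [0.60267274 0.18908237 0.27126969] [1.66185777 3.64745507 3.00808212] -5.2883025696567366e-05
0.14 (array([1.3, 0.4, 0.6]), np.float64(-0.02))
0.1 (array([  0.3,   0.4, -39.4]), np.float64(-0.02))
0.0285 (array([  -1.3,    0.3, -110.8]), np.float64(-0.02))
0.025 (array([  -1.4,    0.3, -114.3]), np.float64(-0.02))
```

The 3.6 N push matches the bar's friction and it is sliding. I'll carry on steadily.

Request:
servo_tool(
  motion=[
    [0.0015,0,-0.006,0,1],
    [0.0015,0,-0.012,0,1],
    [0.001,0,-0.018,0,1],
    [0.001,0,-0.026,0,1],
    [0.0005,0,-0.034,0,1],
    [0.0005,0,-0.042,0,1],
    [0,0,-0.05,0,1],
    [0,0,-0.058,0,1],
  ],
)

```text
clock: 7.5
tcp_pos: [0.5966, 0.1307, 0.2698]
orientation: [-1.12, 1.233, 1.137]
contact_force: [2.8, 3.2, 1.3]
grip_width: -0.0001
```

```bash
python3 -c "
from h import *
st()
for y in(.0285,.025):print(y,goto([0,y],.097))"
```

```text
7.5 [0.59662437 0.13065649 0.26978977] [2.7886725  3.21385814 1.339041  ] -0.00014862191847944293
0.0285 (array([ -1.4,   0.3, -52.1]), np.float64(-0.03))
0.025 (array([ -1.5,   0.3, -55.6]), np.float64(-0.03))
```

Request:
servo_tool(
  motion=[
    [0,0,-0.008,0,1],
    [0,0,-0.016,0,1],
    [0,0,-0.024,0,1],
    [-0.001,0,-0.032,0,1],
    [-0.001,0,-0.04,0,1],
    [-0.001,0,-0.046,0,1],
    [-0.001,0,-0.05,0,1],
    [-0.001,0,-0.053,0,1],
  ],
)

```text
clock: 8.3
tcp_pos: [0.5909, 0.0775, 0.2696]
orientation: [-1.12, 1.233, 1.137]
contact_force: [0.0, 3.3, 2.4]
grip_width: -0.0001
```

```bash
python3 -c "
from h import *
st();print(goto([0,.0285],.097))"
```

```text
8.3 [0.59094638 0.07752818 0.26957834] [0.04892894 3.26976084 2.36944974] -6.82391591282909e-05
(array([-0.4,  0.2,  1.3]), np.float64(-0.04))
```

The force is still only friction, so the bar has not reached its stop. I'll push on in small steps until the force rises.

Request:
servo_tool(
  motion=[
    [0,0,-0.002,0,1],
    [0,0,-0.004,0,1],
    [0,0,-0.006,0,1],
    [0,0,-0.006,0,1],
    [0,0,-0.006,0,1],
  ],
)

```text
clock: 8.8
tcp_pos: [0.5904, 0.0728, 0.2695]
orientation: [-1.12, 1.232, 1.138]
contact_force: [0.3, 5.7, 2.5]
grip_width: 0.0
```

Request:
servo_tool(
  motion=[
    [0,0,-0.002,0,1],
    [0,0,-0.004,0,1],
    [0,0,-0.006,0,1],
    [0,0,-0.006,0,1],
    [0,0,-0.006,0,1],
  ],
)

```text
clock: 9.3
tcp_pos: [0.5901, 0.0716, 0.2696]
orientation: [-1.12, 1.225, 1.144]
contact_force: [1.1, 15.2, 0.5]
grip_width: 0.0001
```

The force rose to 15 N with hardly any motion, so the bar is at its stop. I'll back off, lift and look.

Request:
servo_tool(
  motion=[
    [0,0,0.015,0,1],
    [0,0,0.03,0,1],
    [-0.02,0,0.04,0,1],
    [-0.06,0,0.06,0,1],
    [-0.1,0,0.08,0,1],
    [-0.1,0,0.08,0,1],
    [-0.1,0,0.08,0,1],
  ],
)

```text
clock: 10.0
tcp_pos: [0.5968, 0.1489, 0.3725]
orientation: [-1.121, 1.224, 1.144]
contact_force: [-0.0, -0.2, -0.4]
grip_width: 0.0
```

Run:
```python
from h import *
import cv2
st()
f=grab_frame('scene')[:,:,::-1]
cv2.imwrite('pics/s7.png',cv2.resize(f[150:260,195:335],None,fx=5.4,fy=5.4,interpolation=cv2.INTER_CUBIC))
cv2.imwrite('pics/s7full.png',f)
p=camera_params('scene')
for nm,q,z in(('nose',(0,-.14),.081),('hole',(0,-.126),.084),('tabtop outer',(0,.014),.119),('tabtop 6mm short',(0,.020),.119)):
  c=p['world_to_cam']@np.r_[iso2w(q,ISO)[0],z,1];u=p['mtx']@c[:3]/c[2];print(nm,(u[:2]-[195,150])*5.4)
```

```text
10.0 [0.59675242 0.1488529  0.37249254] [-0.01788053 -0.24808088 -0.44432016] 3.4259432295200024e-07
nose [144.90140188 333.84799782]
hole [189.97987781 326.70657994]
tabtop outer [660.33747394 240.1339611 ]
tabtop 6mm short [681.10166838 239.94375406]
```

View pics/s7.png

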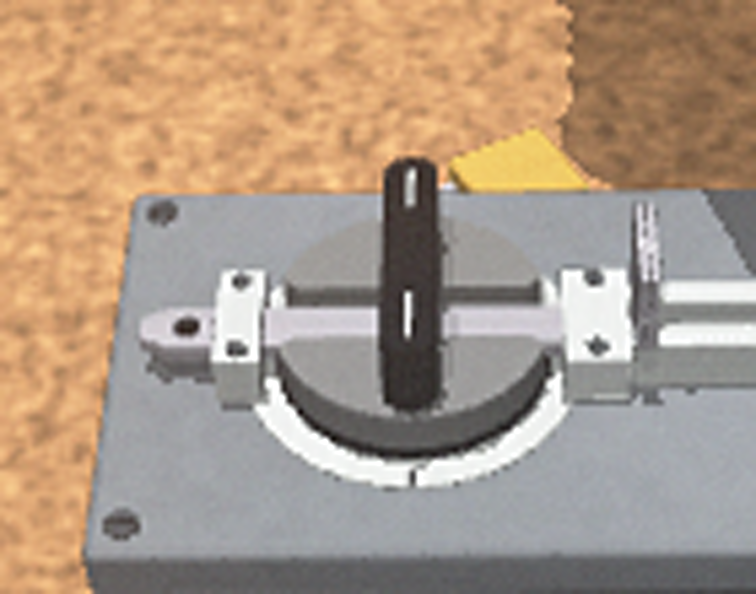

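The nose is at x=140 (145 predicted for fully home) and the hole at 187 (190 predicted). The tab's outer edge is at about 658 (660 predicted), so the bar is fully home and the slot is in line. The robot is clear of everything, so I'm handing in.

```bash
python3 -c "
from bench import *
print(hand_in())"
```

```text
the job is handed in; nothing more can be done
None
```

The isolator is locked off and the job is handed in, at about 10 s of the 51 s allowed; `hand_in()` gave no verdict. With the gripper shut, I pushed the grip about 1.05 rad counter-clockwise to its 3.14 off position. I then pushed the bar by the outer face of its tab until it reached its stop, and backed off clear.

**Last checks**
- **Bar home:** the push force rose from about 3 N to 15 N with hardly any motion. In the last picture the nose, padlock hole and tab were within about 1 mm of where a fully home bar should appear.
- **Slot in line:** the grip measured within about 0.02 rad of the bar's line before I pushed the bar, and it passed straight through.
- **Robot clear:** contact force was about 0.5 N after backing off, in line with its free-air readings.
- **Bystanders:** I planned every move to stay clear of the padlock, spool and bin. I did not measure them again at the end, and only the padlock's edge shows in the last picture, looking in place.

**Disagreement:** while pushing, the fingertips looked thinner against the tab than I had assumed (about 8 mm half-thickness against 14.5 mm). I therefore relied on the force rise and the picture rather than finger position to judge that the bar was home.

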